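# Unlock the trimmer's blade arm and hold it up

## Task

The blade arm of the guillotine trimmer is locked down by a spring pin through its front end: pull the pin's round knob straight out sideways, away from the board, and with the pin out raise the arm until it stands open at about 30 degrees. Finish while still holding the arm up there, quite still, because its pivot is loose and it drops when let go and I want to brush the offcuts from under the blade. Leave everything else on the board and the table where it is.

Things in the scene. Friction and masses are not known exactly. Their poses are not given: they have to be found in the camera images.
- trimmer: Guillotine paper trimmer, fixed: pale wooden board with white grid, 330 mm long (x), 240 wide (y), top 28 mm above the table. Origin under the board's centre, on the table. +x points to the pivot end; -x is the front (handle end). The steel blade arm lies along the right edge (y = -131 mm), its handle 100 mm past the front. A clear finger guard 44 mm high stands at y = -106 mm.
- knob_grip (a point): Centre of the pin's knob: black plastic cylinder 24 mm in diameter, 36 long, axis along the trimmer's y, with a 32 mm flange on its outer (-y) end, 18 mm from this point. Outside the arm, 45 mm above the table, at x = -150, y = -170 mm of the trimmer when locked. Moves with the pin and the arm. 21 mm inwards is the pin's barrel (21 mm thick), 35 mm inwards the arm's side.
- handle_root (a point): Where the arm's black round handle begins, 18 mm nearer the front than the knob's axis, on the handle's centre line, 49 mm above the table when the arm is down. The handle is 27 mm thick and runs 98 mm on from here towards the front, in line with the arm. Moves with the arm.
- keeper_top (a point): Top of the steel keeper lug on the board's right edge near the front, 66 mm above the table, level with the knob along the board. The locked pin (10 mm thick, in line with the knob) sits in its hole; the pin must be kept out until the arm has risen about 0.09 rad, above this top; after that it may slide home again.
- blade_arm (a joint): Angle of the blade arm, rad: 0 is down, growing as the handle end swings up (1.2 at most). Hinge axis parallel to the trimmer's y through x = 150, z = 45 mm of its frame, 300 mm from the knob. Arm and pin weigh about 0.5 kg: about 3 N to lift at the knob. It falls when let go. While locked it rises only about 0.005 rad before the pin meets its keeper.
- lock_pin (a joint): How far the pin is drawn out, m: 0 is home (8 mm deep in the keeper's hole), 0.012 is fully out, at its stop. Moves along the trimmer's -y. A spring pulls it home, about 5 N at 0 and 10 N fully out; the pin is free of the keeper above 0.008.
- card_stack: Stack of cut cards, 105 x 75 x 14 mm, lying on the trimmer's board. Origin at the centre of its underside. To be left alone.
- paint_tube: Metal paint tube with a black cap, 150 mm long, 34 mm thick, lying across the board, near its far end. Origin under its middle. To be left alone.
- paint_bottle: Small white paint bottle standing on the table, 38 mm in diameter, 85 mm high, outside the blade arm, some 100 mm beyond the knob. Origin at the centre of its base. To be left alone.
- gesso_jar: White jar, 84 mm in diameter, 100 mm high, on the left of the table. Origin at the centre of its base. To be left alone.
- canvas: Small deep-edged canvas 150 x 150 x 38 mm lying flat on the left. Origin at the centre of its underside. To be left alone.
- brush_jar: Glass jar, 76 mm in diameter, with brushes standing in it up to 200 mm high, on the right. Origin at the centre of its base. To be left alone.
- brush: Brush, 200 mm long, lying on the right of the table. To be left alone.

How it is judged:
On the way:
1. the knob is pulled out sideways, clear of the keeper, while the arm is still down (value of joint lock_pin above 0.008 m and value of joint blade_arm below 0.05 rad), for 0.05 s.
At the end, for the whole second after the job is handed in: the blade arm stands open between 0.38 and 0.70 rad (22 to 40 degrees), still (under 0.08 rad/s), held by the gripper's fingers (contact force above 1 N on the arm or its knob), and no other thing has been moved by 30 mm or more (value of joint blade_arm between 0.38 and 0.7 rad and velocity of joint blade_arm between -0.08 and 0.08 rad/s and contact force between the fingers and blade_arm above 1 N and distance of each of card_stack, paint_tube, paint_bottle, gesso_jar, canvas, brush_jar, brush from where it was at the start of the episode below 0.03 m); the arm keeps its last pose, push and grip.
It fails at once if another thing on the board or the table is pushed 30 mm or more (distance of any of card_stack, paint_tube, paint_bottle, gesso_jar, canvas, brush_jar, brush from where it was at the start of the episode above 0.03 m).
It also fails if it takes over 35 s, if anything falls off the work surface, if the arm or the gripper's body presses on something with over 40 N, if the wrist force passes 120 N, or if a joint passes its speed limit or range.

## Robot

A 7-joint arm with a two-finger parallel gripper is mounted at the origin on the work surface. World frame = base frame: x ahead of the robot, y to its left, z up, the work surface at z = 0. Lengths are in m, angles in rad, forces in N, time in s.
With the tool pointing down it reaches from about 0.35 to 0.775 m from the base axis. Payload 3.1 kg.
Tool frame: the origin (TCP) lies on the front face of the gripper's body, between the roots of the fingers; the fingertips stand 73 mm ahead of it and the grasp point (between the pads) lies 54 mm ahead of it; z points along the fingers, y is the line along which they close (so a half turn about z gives the same grasp; the last joint's range is limited). The gripper opens to 85 mm and grips with 20 to 120 N. Pads are 22 mm wide; open, the fingers measure 114 mm over their backs; the gripper's body (76 mm by 85 mm) begins 54 mm behind the grasp point. The pads swing forward as they close: fully open they stand 13 mm farther back than shut.
Start: joints at [-1.209, 0.311, 0.014, 1.512, -0.004, 1.319, -0.027], TCP at [0.216, 0.506, 0.304] pointing down, gripper open.
Joint ranges: [-2.7, 2.7], [-0.3, 1.91], [-1.27, 1.3], [0.12, 2.57], [-1.44, 4.58], [0.2, 2.03], [-3.05, 3.05]. Speed limits (rad/s): [2.79, 2.79, 3.14, 3.14, 3.14, 3.14, 3.14].

## Interface

Orientations are given as a rotation vector (axis times angle).
In Python, from workcell import sensors, get_image, robot gives the robot as it stands. The module is installed in compiled form; this text tells all that it offers.
- The arm moves only by the tool arm_command, never from a script. Its arguments are lists of equal length, an entry for each row: "jaw": the closure, from 0 (fully open) to 1 (shut); "xyz": the shift along the world's x, y, z in cm, a list of three; "roll": the turn about the world's z in rad. A call has 1 to 8 rows; each row is the pose to reach, as a shift and turn from the pose commanded when the call began; what a row does not reach only later rows make up. A row lasts 1/12 s, in which the tool goes at most 41.7 mm and 7.16 degrees, less where a joint would pass 70% of its speed; a pose out of reach is approached as far as the arm can. A call with a gripper value outside its range is refused whole. The fingers move at their own pace and stop on an object; the grip force is fixed at half the most. Time passes only in rows, so rows that repeat a pose let the fingers close. It gives the time, the measured TCP pose, the force, the opening and the grip force at its end, in the units of the state.
- sensors.read_state(): the state, without advancing time (a new reading comes with each control period).
- get_image(name): name is "side" or "top"; returns a dict with "pixels" (480x640x3 uint8, red, green, blue), "fx", "fy", "cx", "cy" (pixels), "extrinsics" (4x4, takes a point from world to camera coordinates). Camera axes: x right, y down, z forward; pixel columns grow to the right and rows downward; lengths in m; the calibration is good to about 2 mm. A picture is of the moment at which its call begins. There is no depth.
- robot.hand_in(): hands the job in; it is judged then, once.
The state is a dict: "time": time; "joints": joint angles; "dq": joint speeds; "tau": joint torques, N m; "ee_pos": TCP position; "tool_rot": TCP orientation; "contact_force": force on the tool from outside, world axes, zero at the start; "torque": the same for the moment, N m; "grip_width": finger opening in m; "gripper_force": force on a finger pad.
Only numpy, scipy, OpenCV 4.12 (cv2) and the standard library are available. Lean on these libraries where they do the work, as an engineer would, in place of code of your own. Each camera call takes 0.05 s, during which the arm holds its last target. There are 200 camera calls.

## Working session

There is one attempt and no reset: what is moved stays moved. The work goes in short steps, Python scripts to look and compute and a tool call to move; the robot and the scene stay as the last step left them, time stands still between calls to the robot, and variables do not carry over. Pictures are saved under pics/ and viewed, at most 10 in all, crops included, and the job is handed in when it is done.

Besides the shell and the picture viewer there is one more tool, called after "Call:" by a JSON object that holds its "name" and its "arguments". arm_command: Moves the arm, as the interface text tells. Its arguments: {"type":"object","properties":{"jaw":{"type":"array"},"xyz":{"type":"array"},"roll":{"type":"array"}},"required":["jaw","xyz","roll"]}

```bash
mkdir -p pics
python3 - <<'E'
from workcell import sensors, get_image
import cv2, numpy as np, pickle
s=sensors.read_state(); print(s)
for n in("side","top"):
    d=get_image(n); cv2.imwrite(f"pics/{n}0.png",d["pixels"][:,:,::-1]); pickle.dump(d,open(n+".pkl","wb"))
    E=np.array(d["extrinsics"]); print(n,d["fx"],d["cx"],d["cy"],(-E[:3,:3].T@E[:3,3]).round(3), E[:3,:3].round(2).tolist())
E
```

```text
{'time': 0.0, 'joints': array([-1.20868838,  0.31176168,  0.01398748,  1.51305964, -0.00439608,
        1.31919066, -0.02723529]), 'dq': array([ 8.10115391e-05, -9.97825125e-04,  1.26257871e-04, -4.58763868e-04,
        1.40792888e-03, -8.86623021e-04,  1.53565576e-03]), 'tau': array([-5.78669528e-05, -3.79911017e+01,  1.45694423e-01, -2.30591708e+01,
        1.21807118e-02,  1.36707330e-02, -1.11491352e-05]), 'ee_pos': array([0.2158709 , 0.50526147, 0.30280005]), 'tool_rot': array([-0.62985062, -3.07741611,  0.00370376]), 'contact_force': array([0.25204324, 0.36804632, 1.05369098]), 'torque': array([-0.02868031,  0.01129776,  0.02851766]), 'gripper_force': 0.0, 'grip_width': 0.08510972104852321}
side 500.9553919773033 325.0033410456343 233.22111108035077 [ 0.43  -1.144  0.72 ] [[0.99, -0.11, -0.01], [-0.06, -0.47, -0.88], [0.09, 0.88, -0.47]]
top 434.8218287895774 325.181945257207 246.78998443877035 [0.317 0.054 1.116] [[-0.16, -0.99, -0.01], [-0.96, 0.16, -0.24], [0.24, -0.03, -0.97]]
```

View pics/top0.png

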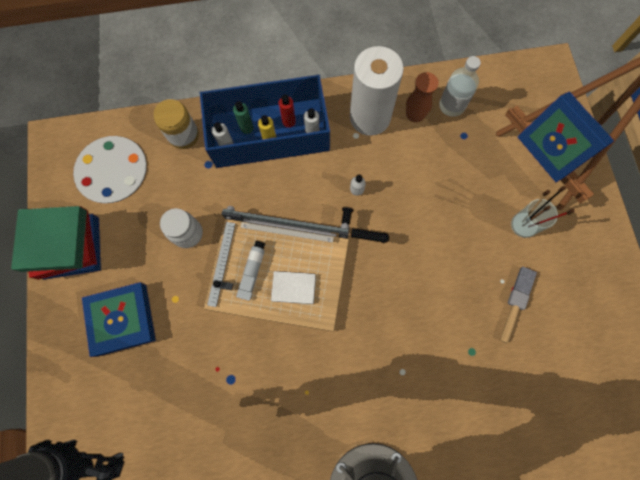

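View pics/side0.png

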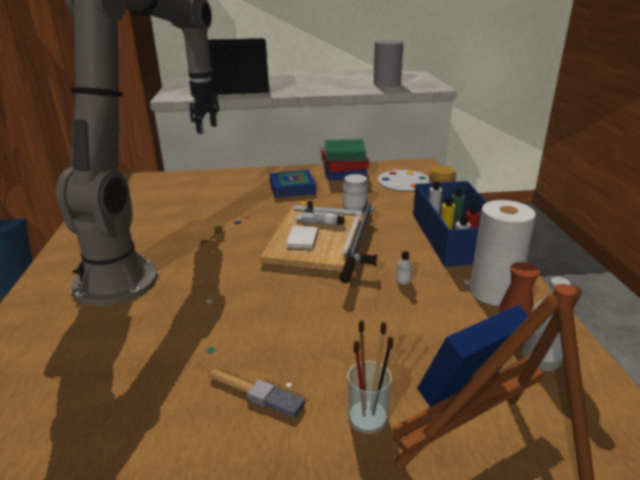

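The top view shows the trimmer at the centre, with its pivot at about (230,213), the knob near (346,216) and the handle from (353,233) to (388,238). The paint bottle is at (358,185). In the side view the knob is near (368,260) and the handle near (348,268). I'll enlarge both.

Run:
```python
import cv2, numpy as np
a=cv2.imread("pics/top0.png")[170:270,300:400]; b=cv2.imread("pics/side0.png")[220:300,310:420]
a=cv2.resize(a,(400,400),interpolation=cv2.INTER_CUBIC);b=cv2.resize(b,(400,291),interpolation=cv2.INTER_CUBIC)
o=np.zeros((400,800,3),np.uint8);o[:,:400]=a;o[:291,400:]=b;cv2.imwrite("pics/crop0.png",cv2.convertScaleAbs(o,alpha=1.5))
```

```text
(no output)
```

View pics/crop0.png

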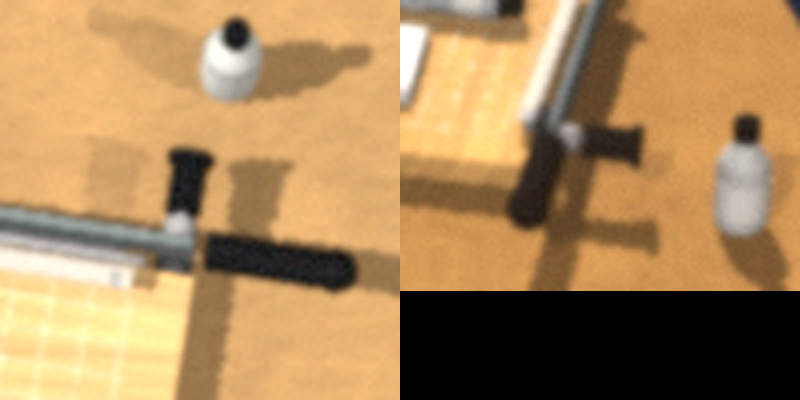

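The crop shows the knob in the top view from (347.5,207.5) to (346,224), and the handle from (352,232) to (388,238). In the side view the knob centre is near (368,259). The bottle stands about 100 mm beyond the knob. Next I'll measure with masks and rays.

```bash
cat > h.py <<'E'
import cv2, numpy as np, pickle
def load(n): return pickle.load(open(n+".pkl","rb"))
def ray(d,p):
    E=np.array(d["extrinsics"]);R=E[:3,:3];v=R.T@np.array([(p[0]-d["cx"])/d["fx"],(p[1]-d["cy"])/d["fy"],1]);return -R.T@E[:3,3],v
def plane(d,p,z):
    c,v=ray(d,p);return c+v*(z-c[2])/v[2]
def tri(d1,p1,d2,p2):
    a,u=ray(d1,p1);b,w=ray(d2,p2);t=np.linalg.lstsq(np.c_[u,-w],b-a,rcond=None)[0]
    P,Q=a+u*t[0],b+w*t[1];return (P+Q)/2,np.linalg.norm(P-Q)
E
python3 - <<'E'
from h import *
T,S=load("top"),load("side")
def blobs(d,x0,y0,x1,y1,name):
    m=(d["pixels"][y0:y1,x0:x1].max(2)<42).astype(np.uint8)
    n,l,s,c=cv2.connectedComponentsWithStats(m)
    for i in range(1,n):
        if s[i,4]>20:
            ys,xs=np.where(l==i); r=cv2.minAreaRect(np.c_[xs+x0,ys+y0].astype(np.float32))
            print(name,s[i,4],c[i]+[x0,y0],cv2.boxPoints(r).round(1).tolist())
blobs(T,300,170,400,270,"top");blobs(S,335,235,420,300,"side")
print("knob tri",tri(T,(346.75,215.75),S,(368.3,259.3)))
print("knob@45",plane(T,(346.75,215.75),.045))
a=plane(T,(351.7,232.2),.049);b=plane(T,(388,237.7),.049);print("handle",a,b,np.linalg.norm(a-b),np.arctan2(*(a-b)[1::-1]))
print("bottle cap",plane(T,(359.2,178),.085))
# board corners from wood mask
k=[plane(T,p,.028) for p in[(205.5,308),(334.5,329)]];print("board left edge",k,np.linalg.norm(k[0]-k[1]),np.arctan2(*(k[0]-k[1])[1::-1]))
E
```

```text
top 25 [358.8  178.24] [[357.0, 176.0], [361.0, 176.0], [361.0, 181.0], [357.0, 181.0]]
top 105 [346.51428571 214.65714286] [[340.29998779296875, 221.5], [343.20001220703125, 207.1999969482422], [352.20001220703125, 209.0], [349.29998779296875, 223.3000030517578]]
top 300 [369.64 234.96] [[351.0, 236.39999389648438], [352.29998779296875, 228.0], [388.79998779296875, 233.60000610351562], [387.5, 242.0]]
side 215 [347.56744186 269.2372093 ] [[338.70001220703125, 279.5], [348.0, 254.0], [357.20001220703125, 257.3999938964844], [348.0, 282.79998779296875]]
side 28 [405.         255.32142857] [[403.0, 253.0], [407.0, 253.0], [407.0, 258.0], [403.0, 258.0]]
side 102 [367.42156863 259.16666667] [[359.79998779296875, 261.8999938964844], [360.5, 254.6999969482422], [375.20001220703125, 256.0], [374.5, 263.20001220703125]]
knob tri (array([ 0.6564426 , -0.05098067,  0.0444928 ]), np.float64(0.00023006274775189275))
knob@45 [ 0.65616151 -0.05092627  0.045     ]
handle [ 0.6094644  -0.05545642  0.049     ] [ 0.58032714 -0.14395282  0.049     ] 0.0931696931046582 1.2527271186734947
bottle cap [ 0.73776655 -0.0955123   0.085     ]
board left edge [array([0.48013214, 0.33659542, 0.028     ]), array([0.37789663, 0.0272672 , 0.028     ])] 0.3257852770708819 1.2515905505030833
```

The measurements agree with the given sizes. The knob is at (0.656, -0.051, 0.0445), where 0.045 was expected, and the handle root comes out where it should. The trimmer's yaw is 1.252 rad, so the pull direction is (0.95, -0.313). The tool's y axis is at 1.167 rad, so the roll needed is +0.085. I'll move over the knob.

Call:
{"name": "arm_command", "arguments": {"jaw": [0, 0, 0, 0, 0, 0, 0, 0], "xyz": [[2.5, -3.2, 0], [5, -6.4, 0], [7.5, -9.6, 0], [10, -12.8, 0], [12.5, -16, 0], [15, -19.2, 0], [17.5, -22.4, 0], [20, -25.6, 0]], "roll": [0, 0, 0, 0.02, 0.04, 0.06, 0.085, 0.085]}}

```text
time: 0.77
ee_pos: [0.4166, 0.2479, 0.3036]
tool_rot: [-0.497, -3.102, 0.0]
contact_force: [0.0, 1.1, 0.8]
grip_width: 0.0853
gripper_force: 0.0
```

Call:
{"name": "arm_command", "arguments": {"jaw": [0, 0, 0, 0, 0, 0, 0, 0], "xyz": [[2.5, -3.1, 0], [5, -6.2, 0], [7.5, -9.3, 0], [10, -12.4, 0], [12.5, -15.5, 0], [15, -18.6, -1], [17.5, -21.7, -2], [20, -24.8, -3]], "roll": [0, 0, 0, 0, 0, 0, 0, 0]}}

```text
time: 1.43
ee_pos: [0.6168, 0.0003, 0.2731]
tool_rot: [-0.498, -3.101, -0.0]
contact_force: [1.2, -0.9, 1.2]
grip_width: 0.085
gripper_force: 0.0
```

Call:
{"name": "arm_command", "arguments": {"jaw": [0, 0, 0, 0, 0, 0], "xyz": [[2, -2.5, -2], [4.2, -5.2, -4], [4.2, -5.2, -6], [4.2, -5.2, -7], [4.2, -5.2, -7], [4.2, -5.2, -7]], "roll": [0, 0, 0, 0, 0, 0]}}

```text
time: 1.93
ee_pos: [0.6576, -0.0481, 0.2035]
tool_rot: [-0.495, -3.1, -0.003]
contact_force: [-0.4, 0.8, 0.7]
grip_width: 0.0855
gripper_force: 0.0
```

Call:
{"name": "arm_command", "arguments": {"jaw": [0, 0, 0, 0, 0], "xyz": [[0.0, -0.3, -3], [0.0, -0.3, -6], [0.0, -0.3, -9], [0.0, -0.3, -10.4], [0.0, -0.3, -10.4]], "roll": [0, 0, 0, 0, 0]}}

```text
time: 2.35
ee_pos: [0.656, -0.0504, 0.0976]
tool_rot: [-0.493, -3.097, -0.002]
contact_force: [-0.8, -0.5, -1.2]
grip_width: 0.0854
gripper_force: 0.0
```

Run:
```python
from workcell import sensors, get_image
import cv2, numpy as np
s=sensors.read_state(); print(s["ee_pos"],s["contact_force"])
a=get_image("top")["pixels"][170:270,300:400,::-1]; b=get_image("side")["pixels"][200:300,310:420,::-1]
o=np.zeros((400,800,3),np.uint8);o[:,:400]=cv2.resize(a,(400,400));o[:364,400:]=cv2.resize(b,(400,364))
cv2.imwrite("pics/crop1.png",cv2.convertScaleAbs(o,alpha=1.5))
```

```text
[ 0.65600907 -0.05039086  0.09755402] [-0.83513436 -0.4740164  -1.17664691]
```

View pics/crop1.png

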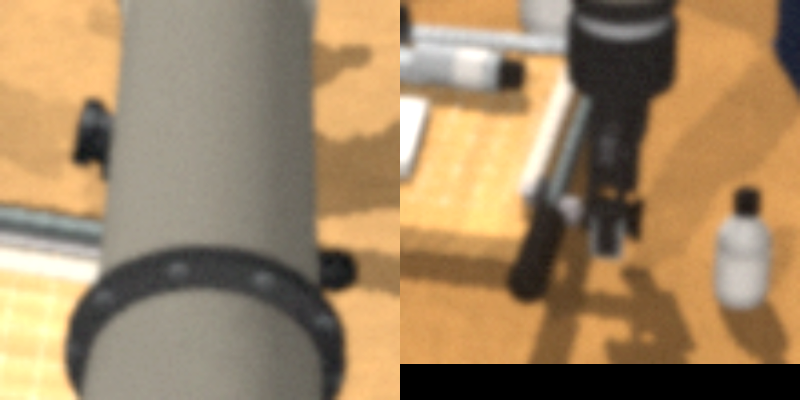

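In the side view the finger sits across the knob near (366,256), between the barrel and the flange, and clear of the handle and the bottle. I'll close the jaws.

Call:
{"name": "arm_command", "arguments": {"jaw": [1, 1, 1, 1, 1, 1, 1, 1], "xyz": [[0.1, 0, 0], [0.1, 0, 0], [0.1, 0, 0], [0.1, 0, 0], [0.1, 0, 0], [0.1, 0, 0], [0.1, 0, 0], [0.1, 0, 0]], "roll": [0, 0, 0, 0, 0, 0, 0, 0]}}

```text
time: 3.12
ee_pos: [0.6585, -0.0501, 0.1011]
tool_rot: [-0.501, -3.099, -0.009]
contact_force: [-3.6, 4.9, 6.3]
grip_width: 0.0221
gripper_force: 58.7
```

The grip is firm: 22 mm opening and 59 N. Now I'll pull 12 mm along (0.95, -0.313).

Call:
{"name": "arm_command", "arguments": {"jaw": [1, 1, 1, 1, 1, 1], "xyz": [[0.3, -0.1, 0], [0.6, -0.2, 0], [0.85, -0.28, 0], [1.1, -0.36, 0], [1.1, -0.36, 0], [1.1, -0.36, 0]], "roll": [0, 0, 0, 0, 0, 0]}}

```text
time: 3.62
ee_pos: [0.6679, -0.0533, 0.101]
tool_rot: [-0.5, -3.094, -0.01]
contact_force: [-7.7, 5.2, 9.8]
grip_width: 0.0225
gripper_force: 58.9
```

Call:
{"name": "arm_command", "arguments": {"jaw": [1, 1, 1, 1], "xyz": [[0.1, -0.03, 0], [0.2, -0.06, 0], [0.2, -0.06, 0], [0.2, -0.06, 0]], "roll": [0, 0, 0, 0]}}

```text
time: 3.95
ee_pos: [0.6695, -0.0538, 0.101]
tool_rot: [-0.5, -3.093, -0.01]
contact_force: [-8.1, 6.1, 10.5]
grip_width: 0.0224
gripper_force: 59.0
```

The pin is 11.6 mm out and the spring force reads about 9.6 N, as expected. I'll raise the arm along its circle.

Call:
{"name": "arm_command", "arguments": {"jaw": [1, 1, 1, 1, 1, 1], "xyz": [[0, 0.01, 0.7], [0.01, 0.04, 1.5], [0.03, 0.08, 2.2], [0.05, 0.14, 3.0], [0.05, 0.14, 3.0], [0.05, 0.14, 3.0]], "roll": [0, 0, 0, 0, 0, 0]}}

```text
time: 4.45
ee_pos: [0.6673, -0.0523, 0.1259]
tool_rot: [-0.492, -3.087, -0.004]
contact_force: [-6.4, 4.9, -7.1]
grip_width: 0.0219
gripper_force: 64.8
```

Call:
{"name": "arm_command", "arguments": {"jaw": [1, 1, 1, 1, 1, 1, 1, 1], "xyz": [[0.03, 0.08, 0.8], [0.05, 0.17, 1.5], [0.1, 0.3, 2.25], [0.14, 0.43, 3.0], [0.2, 0.6, 3.7], [0.26, 0.8, 4.4], [0.32, 0.97, 5.1], [0.38, 1.14, 5.9]], "roll": [0, 0, 0, 0, 0, 0, 0, 0]}}

```text
time: 5.12
ee_pos: [0.6706, -0.0424, 0.1841]
tool_rot: [-0.496, -3.084, -0.002]
contact_force: [-7.1, 3.8, -6.0]
grip_width: 0.0221
gripper_force: 71.7
```

Run:
```python
from workcell import sensors, get_image
import cv2, numpy as np
s=sensors.read_state(); print(s["ee_pos"],s["contact_force"],s["torque"])
b=get_image("side")["pixels"][150:300,280:430,::-1]
cv2.imwrite("pics/crop2.png",cv2.convertScaleAbs(cv2.resize(b,(600,600)),alpha=1.5))
```

```text
[ 0.67061012 -0.04240569  0.18409231] [-7.14410052  3.83866318 -5.95677453] [ 0.4727644   1.47710703 -0.34008809]
```

View pics/crop2.png

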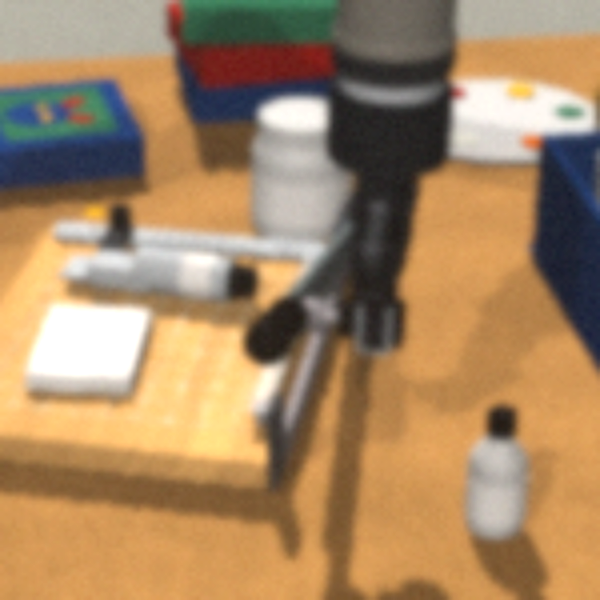

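The picture shows the arm clear of the board. The knob is in the fingers near (372,230) and the handle tip is at about (349,233). The rise so far is 83 mm, about 0.28 rad. I'll continue to about 0.52 rad.

Call:
{"name": "arm_command", "arguments": {"jaw": [1, 1, 1, 1, 1, 1, 1, 1], "xyz": [[0.08, 0.25, 0.8], [0.17, 0.52, 1.5], [0.27, 0.83, 2.25], [0.37, 1.13, 3.0], [0.49, 1.48, 3.7], [0.6, 1.84, 4.4], [0.73, 2.2, 5.3], [0.87, 2.64, 6.2]], "roll": [0, 0, 0, 0, 0, 0, 0, 0]}}

```text
time: 5.83
ee_pos: [0.6792, -0.0197, 0.2466]
tool_rot: [-0.498, -3.083, 0.008]
contact_force: [-8.5, 0.5, -5.0]
grip_width: 0.0222
gripper_force: 61.5
```

Call:
{"name": "arm_command", "arguments": {"jaw": [1, 1, 1, 1, 1, 1, 1, 1], "xyz": [[0, 0, 0], [0, 0, 0], [0, 0, 0], [0, 0, 0], [0, 0, 0], [0, 0, 0], [0, 0, 0], [0, 0, 0]], "roll": [0, 0, 0, 0, 0, 0, 0, 0]}}

```text
time: 6.5
ee_pos: [0.6794, -0.0198, 0.2464]
tool_rot: [-0.497, -3.084, 0.008]
contact_force: [-9.7, -0.7, -4.4]
grip_width: 0.0216
gripper_force: 61.5
```

Run:
```python
from workcell import sensors, get_image
from h import *
s=sensors.read_state(); print(s["ee_pos"],s["contact_force"],s["torque"],s["gripper_force"],abs(s["dq"]).max())
b=get_image("side")["pixels"][130:280,280:430,::-1];a=get_image("top")["pixels"][150:300,190:400,::-1]
o=np.zeros((400,800,3),np.uint8);o[:,:400]=cv2.resize(b,(400,400));o[:286,400:]=cv2.resize(a,(400,286))
cv2.imwrite("pics/crop3.png",cv2.convertScaleAbs(o,alpha=1.5))
```

```text
[ 0.67940289 -0.01978974  0.24641018] [-9.73597264 -0.72542667 -4.40737246] [-0.73683537  1.97431401  0.23791151] 61.509126126766205 0.00094282293792142
```

View pics/crop3.png

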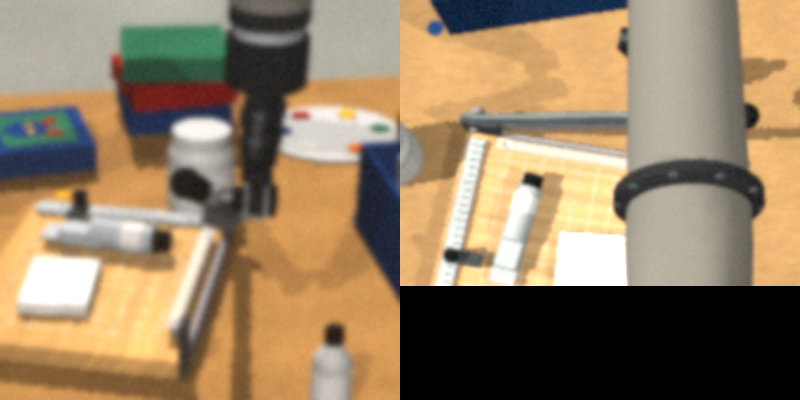

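The arm stands open and is still. The handle tip is at about (351,199) in the side view and (375,211) in the top view, and nothing else has moved. I'll triangulate the tip as a check, then hand in if it agrees.

Run:
```python
from h import *
from workcell import robot
p,e=tri(load("top"),(374.8,210.9),load("side"),(351.2,198.6)); th=np.arcsin((p[2]-.049)/.41); print(p,e,th)
if .42<th<.66 : print(robot.hand_in())
```

```text
[ 0.59944733 -0.09286826  0.23792   ] 0.006182051325491654 0.4788744058121863
the job is handed in; nothing more can be done
None
```

The pin was pulled 11.6 mm clear of its keeper with the blade arm still down. The arm is now raised and held still by the knob at about 0.48–0.50 rad (28°), nothing else appears to have been moved, and the job is handed in (no verdict was returned).

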